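# Fetch spare blades from the latched blade cabinet

## Task

We need a fresh box of blades at the bench. Turn the quarter-turn latch on the sloping cover of the blade cabinet to free it, swing the cover all the way up and back, and take out the small flat blade box and set it down (do not drop it) flat and the same way up inside the tool tray. Leave the cover standing open, and leave the cutter in the cabinet and the other things on the bench where they are.

Things in the scene. Friction and masses are not known exactly. Their poses are not given: they have to be found in the camera images.
- cabinet: Blade cabinet: grey steel case fixed to the bench, 268 mm wide (y), 210 deep (x), walls 4 thick; front wall 50 mm high, towards the robot; rear 146 high. From the front wall back to the hinge its top is one sloping cover, 28 degrees to the level; behind the hinge a 30 mm strip of roof. Flat inner floor 10 mm above the bench. Origin: centre of underside, on the bench; x to the rear, z up.
- cover (a joint): Cover angle: 0 shut, 2.2 rad at its stop (just past upright). Clear window in a steel frame, 272 mm wide, 214 from hinge to free front edge, 5 thick, 0.4 kg. Hinged at its upper rear edge; the free edge swings up and to the rear (about the cabinet's +y). Stiff hinge (0.5 N m friction): stays where it is left; lifting takes about 5 N at the free edge. Cannot lift while latched.
- cover_hinge (a point): Middle of the cover's hinge line, on the cover's underside, 75 mm behind the cabinet's origin and 146 mm above the bench. Axes turn with the cover: -x runs down the cover to its free edge, z is the cover's outward normal, y along the hinge (the cabinet's y).
- cover_edge (a point): Middle of the cover's free front edge, on its underside, 214 mm from the hinge line; it overhangs the front wall by 10 mm along the slope, so a finger can push up under it. Axes as cover_hinge.
- latch (a joint): Angle of the latch knob on the cover: 0 to 0.2 rad at the start (locked, wing pointing down the slope), 1.571 at its stop (open, wing level, along the cabinet's y). Grows counter-clockwise seen from outside the cover. The cam inside lets go of the cover at 1.13 rad. Friction 0.12 N m; it stays where left.
- latch_grip (a point): Centre of the black wing knob, on its axis, in the middle of the cover's front rail: 168 mm down from the hinge line, 18 mm out from the outer face. Wing 46 mm long, 13 thick, reaching 4 to 28 mm out from that face, on a round foot 38 across, 5 high. Axes turn with the knob: z its axis, outward, normal to the cover (28 degrees off vertical, towards the robot, when shut), x along the wing.
- blade_box: Small flat oblong blade box with a grey lid, 24 x 80 x 14 mm, 35 to 70 g, lying on the cabinet floor in the left or the right half, visible through the window from above. Origin: centre of its underside; y along its length, z up through the lid.
- cabinet_cutter: Snap-off box cutter, 22 x 152 x 17 mm, lying on the cabinet floor in the other half; to be left there. Origin: centre of its underside, y along its length.
- tool_tray: Shallow open grey plastic tray standing loose on the bench to the right of the cabinet, 150 x 200 x 22 mm outside, walls 3 mm, inner floor 3 mm above the bench, 0.5 kg. Origin: centre of its underside; y along its length, z up. A cutter lies along its -x side; the rest of it is empty.
- stapler: Desk stapler, 36 x 145 x 42 mm, on the bench beyond the tray; bystander. Origin: centre of its underside, y along its length.
- bench_cutter: Snap-off box cutter, 22 x 152 x 17 mm, lying lengthwise in the tool tray along its -x side; bystander. Origin: centre of its underside, y along its length.
- carton: Small brown carton, 55 x 120 x 45 mm, on the bench to the left of the cabinet; bystander. Origin: centre of its underside, y along its length.

How it is judged:
On the way, in this order (a step that is already met when the one before it is completed fails the run):
1. The latch is turned to open (value of joint latch above 1.15 rad), for 0.1 s.
2. The cover is swung all the way up and back (value of joint cover above 1.9 rad), for 0.2 s.
3. The blade box is lifted off the cabinet floor (height (world z) of blade_box above 0.035 m), for 0.1 s.
At the end, for the whole second after the job is handed in: The blade box lies at rest on the floor of the tool tray, wholly inside its walls, lid up and flat within 7 degrees; the tray stands level; the cover stands open at 1.9 rad or more; the cutter is still in the cabinet within 30 mm of where it lay (x of blade_box in the frame of tool_tray between -0.061 and 0.061 m and y of blade_box in the frame of tool_tray between -0.086 and 0.086 m and z of blade_box in the frame of tool_tray below 0.007 m and angle between blade_box's own z axis and vertical below 0.12 rad and linear speed of blade_box below 0.02 m/s and angle between tool_tray's own z axis and vertical below 0.15 rad and value of joint cover above 1.9 rad and velocity of joint cover below 0.1 rad/s and distance of cabinet_cutter from where it was at the start of the episode below 0.03 m); the robot touches nothing.
It fails at once if The cutter in the cabinet is pushed more than 30 mm from its place (distance of cabinet_cutter from where it was at the start of the episode above 0.03 m).
It fails at once if The stapler, the carton or the cutter in the tray is pushed more than 30 mm from its place (distance of any of stapler, carton, bench_cutter from where it was at the start of the episode above 0.03 m).
It fails at once if The blade box is dropped (falls out of the fingers faster than 0.8 m/s, about 35 mm of fall) (linear speed of blade_box above 0.8 m/s and contact force between the fingers and blade_box below 0.05 N).
It fails at once if The tool tray is pushed more than 60 mm (distance of tool_tray from where it was at the start of the episode above 0.06 m).
It also fails if it takes over 66 s, if anything falls off the work surface, if the arm or the gripper's body presses on something with over 40 N, if the wrist force passes 120 N, or if a joint passes its speed limit or range.

## Robot

A 6-joint arm with a two-finger parallel gripper is mounted at the origin on a cart in front of the work surface, level with it; the furniture and walls round the work are solid. World frame = base frame: x ahead of the robot, y to its left, z up, the work surface at z = 0. Lengths are in m, angles in rad, forces in N, time in s.
With the tool pointing down it reaches from about 0.35 to 0.8 m from the base axis. Payload 7.3 kg.
Tool frame: the origin (TCP) lies midway between the tips of the shut fingers; the grasp point (between the pads) lies arm.grasp_offset behind it (arm.grasp_offset is the distance from the TCP to the grasp point, in m); z points along the fingers, y is the line along which they close (so a half turn about z gives the same grasp; the last joint's range is limited). The gripper opens to 85 mm and grips with 20 to 120 N. Pads are 22 mm wide; open, the fingers measure 114 mm over their backs; the gripper's body (76 mm by 85 mm) begins 54 mm behind the grasp point. The pads swing forward as they close: fully open they stand 13 mm farther back than shut.
Start: joints at [-1.356, 0.342, 1.524, -0, 1.275, -0.146], TCP at [0.185, -0.491, 0.231] pointing down, gripper open.
Joint ranges: [-2.53, 2.53], [-0.77, 2.02], [0.04, 2.7], [-1, 4.14], [0.28, 2.66], [-3.11, 3.11]. Speed limits (rad/s): [2.57, 2.57, 3.14, 3.14, 3.14, 3.14].

## Interface

Orientations are given as a rotation vector (axis times angle).
In Python, from plant import arm gives the robot as it stands.
- The arm moves only by the shell command python3 shift.py 'ROWS' [OPENING] [FORCE]. ROWS is rows parted by semicolons, their numbers by spaces, 1 to 8 of them, each of 6 numbers: dx, dy, dz in m, then a rotation vector rx, ry, rz in rad; each row is the pose to reach, as a shift and turn from the pose commanded when the command began, along the tool's axes at that moment; what a row does not reach only later rows make up. A row lasts 1/12 s, in which the tool goes at most 0.0417 m and 0.125 rad, less where a joint would pass 70% of its speed; a pose out of reach is approached as far as the arm can. OPENING is the finger opening in m, set as the command begins (- or left out keeps the last). The fingers move at their own pace and stop on an object; FORCE is the grip in N (left out, the last holds). Time passes only in rows, so rows that do not move let the fingers close. It prints the time, the measured TCP pose, the force, the opening and the grip force at its end.
- arm.state(): the state, without advancing time (a new reading comes with each control period).
- arm.camera(name): name is "side" or "top"; returns a dict with "pixels" (400x640x3 uint8, red, green, blue), "fx", "fy", "cx", "cy" (pixels), "rvec" (rotation vector, rad) and "tvec" (3), from world to camera coordinates, as OpenCV has them. Camera axes: x right, y down, z forward; pixel columns grow to the right and rows downward; lengths in m; the calibration is good to about 2 mm. A picture is of the moment at which its call begins. There is no depth.
- arm.finish_job(): hands the job in; it is judged then, once.
The state is a dict: "time": time; "q": joint angles; "qd": joint speeds; "effort": joint torques, N m; "eef_pos": TCP position; "ee_rot": TCP orientation; "contact_force": force on the tool from outside, world axes, zero at the start; "wrist_torque": the same for the moment, N m; "gripper_width": finger opening in m; "grasp_force": force on a finger pad.
Only numpy, scipy, OpenCV 4.12 (cv2) and the standard library are available. Lean on these libraries where they do the work, as an engineer would, in place of code of your own. Each camera call takes 0.05 s, during which the arm holds its last target. There are 200 camera calls.

## Working session

There is one attempt and no reset: what is moved stays moved. The work goes in short steps, Python scripts to look and compute and a shell command to move; the robot and the scene stay as the last step left them, time stands still between calls to the robot, and variables do not carry over. Pictures are saved under pics/ and viewed, at most 10 in all, crops included, and the job is handed in when it is done.

```bash
ls; mkdir -p pics
python3 - <<'E'
from plant import arm
import cv2
print(arm.grasp_offset); s=arm.state(); print(s)
for n in("side","top"):
    c=arm.camera(n); cv2.imwrite(f"pics/{n}0.png",c["pixels"][:,:,::-1]); R=cv2.Rodrigues(c["rvec"])[0] if 1 else 0
    print(n,c["fx"],c["cx"],c["cy"],(-R.T@c["tvec"].reshape(3)).round(3),R[2].round(3))
E
```

```text
pics
plant.py
shift.py
0.0187
{'time': 0.0, 'q': array([-1.35603013e+00,  3.42730418e-01,  1.52504546e+00, -5.93757105e-05,
        1.27540312e+00, -1.45999717e-01]), 'qd': array([-0.00027029,  0.00016956,  0.00112895,  0.00073663,  0.00064351,
        0.00050831]), 'effort': array([ 1.26776646e-03, -4.33673215e+01, -2.46010405e+01, -8.64519643e-05,
        7.75978260e-03, -1.38426060e-05]), 'eef_pos': array([ 0.1852344 , -0.49079001,  0.23061205]), 'ee_rot': array([-3.08905785e+00, -5.63364301e-01,  1.74725155e-04]), 'contact_force': array([-0.59280418,  1.06283868,  1.25850402]), 'wrist_torque': array([-0.01260851,  0.00861365, -0.00852358]), 'grasp_force': 0.0, 'gripper_width': 0.08529350695294065}
side 453.6083820132384 313.3611665260798 207.4164363118999 [0.894 0.599 1.155] [-0.257 -0.464 -0.848]
top 366.55100253560886 320.6070534864961 200.10447133985934 [0.468 0.047 1.364] [ 0.07  -0.005 -0.998]
```

View pics/top0.png

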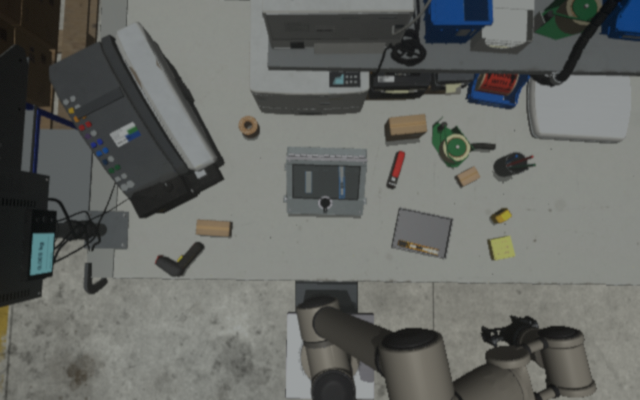

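View pics/side0.png

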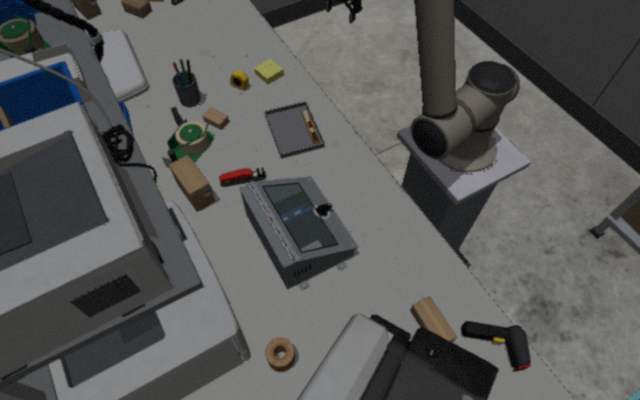

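The top view shows the cabinet at about (326,183), its knob at (325,204), the box at (309,182), the blue cutter at (342,182) and the tray at (422,233). I'll enlarge that area.

Run:
```python
import cv2
a=cv2.imread("pics/top0.png")[140:265,275:460]
cv2.imwrite("pics/c1.png",cv2.convertScaleAbs(cv2.resize(a,None,fx=4,fy=4,interpolation=cv2.INTER_CUBIC),alpha=1.5))
a=cv2.imread("pics/side0.png")[90:300,180:380]
cv2.imwrite("pics/c2.png",cv2.convertScaleAbs(cv2.resize(a,None,fx=2.8,fy=2.8,interpolation=cv2.INTER_CUBIC),alpha=1.5))
```

```text
(no output)
```

View pics/c1.png

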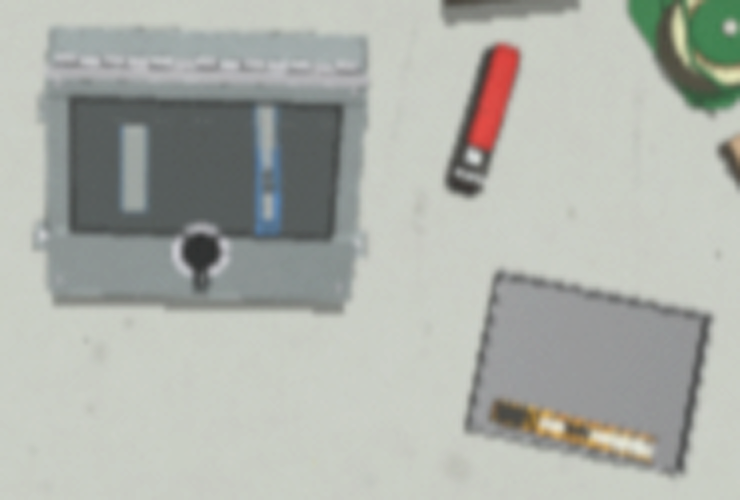

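View pics/c2.png

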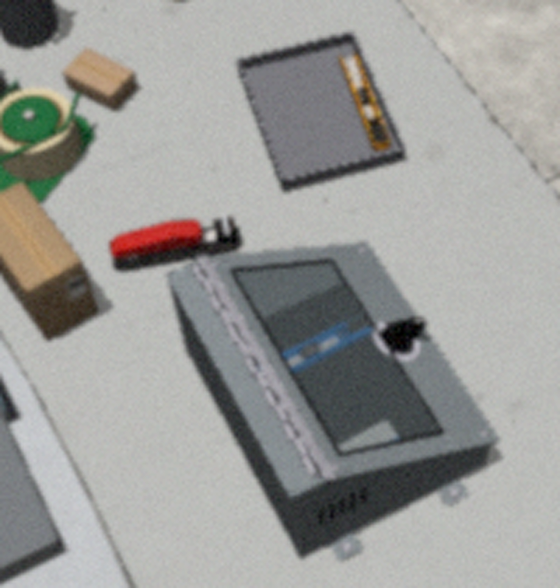

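The enlarged top view (original pixel = 275+u/4, 140+v/4) gives these positions:
- **Cover front edge:** (53,303)–(343,310)
- **Roof rear corners:** (50,30) and (367,38)
- **Knob ring:** (201,250), with the wing pointing down the slope
- **Box lid corners:** (121,125), (146,125), (148,212) and (122,213)
- **Tray rim corners:** (498,271), (710,315), (682,472) and (467,430)

The side crop agrees with this.

```bash
cat > h.py <<'E'
import numpy as np,cv2
from scipy.spatial.transform import Rotation as Ro
from plant import arm
def ray(c,px,z):
    R=cv2.Rodrigues(np.array(c["rvec"],float))[0]; t=np.array(c["tvec"],float).reshape(3)
    o=-R.T@t; d=R.T@np.array([(px[0]-c["cx"])/c["fx"],(px[1]-c["cy"])/c["fy"],1]); return o+d*(z-o[2])/d[2]
T=lambda u,v:(275+u/4-.375,140+v/4-.375)
S=lambda u,v:(180+u/2.8-.32,90+v/2.8-.32)
E
python3 - <<'E'
from h import *
c=arm.camera("top"); s=arm.camera("side"); np.set_printoptions(precision=4,suppress=True)
def grp(n,cam,f,P,z):
    r=np.array([ray(cam,f(*p),z)[:2] for p in P]); print(n,r.tolist() if 0 else r.round(4).tolist(),'mean',r.mean(0)); 
    if len(r)>1: print('   len',np.linalg.norm(np.diff(r,axis=0),axis=1), 'ang',[round(np.degrees(np.arctan2(*(d[::-1]))),1) for d in np.diff(r,axis=0)])
grp('front',c,T,[(343,310),(53,303)],.048)
grp('rear',c,T,[(367,38),(50,30)],.146)
grp('ring',c,T,[(201,250)],.0737); grp('ringS',s,S,[(398,342)],.0737)
grp('box',c,T,[(121,125),(146,125),(148,212),(122,213)],.024)
grp('cut',c,T,[(267,232),(266,105)],.027)
grp('tray',c,T,[(498,271),(710,315),(682,472),(467,430)],.022)
grp('trayS',s,S,[(285,187),(240,62),(352,36),(404,157)],.022)
grp('bcut',c,T,[(655,450),(492,412)],.02)
E
```

```text
front [[0.5018, -0.1025], [0.5043, 0.1576]] mean [0.5031 0.0275]
   len [0.2602] ang [np.float64(89.4)]
rear [[0.7283, -0.11], [0.7309, 0.1567]] mean [0.7296 0.0233]
   len [0.2667] ang [np.float64(89.4)]
ring [[0.5522, 0.026]] mean [0.5522 0.026 ]
ringS [[0.553, 0.0319]] mean [0.553  0.0319]
box [[0.6697, 0.1004], [0.67, 0.0774], [0.5896, 0.0743], [0.5884, 0.0981]] mean [0.6294 0.0875]
   len [0.023  0.0805 0.0239] ang [np.float64(-89.1), np.float64(-177.8), np.float64(93.1)]
cut [[0.5726, -0.0349], [0.6898, -0.0328]] mean [ 0.6312 -0.0338]
   len [0.1172] ang [np.float64(1.0)]
tray [[0.5403, -0.2475], [0.5027, -0.4419], [0.3598, -0.4148], [0.395, -0.2191]] mean [ 0.4494 -0.3308]
   len [0.198  0.1455 0.1988] ang [np.float64(-100.9), np.float64(169.3), np.float64(79.8)]
trayS [[0.5449, -0.2368], [0.504, -0.4349], [0.3649, -0.4055], [0.4059, -0.2078]] mean [ 0.4549 -0.3212]
   len [0.2023 0.1421 0.2019] ang [np.float64(-101.7), np.float64(168.0), np.float64(78.3)]
bcut [[0.3791, -0.3911], [0.4115, -0.2424]] mean [ 0.3953 -0.3167]
   len [0.1522] ang [np.float64(77.7)]
```

```bash
cat >> h.py <<'E'
np.set_printoptions(precision=4,suppress=True)
def tool(z,y):  # rotation from tool z and approx y
    z=np.array(z,float);z/=np.linalg.norm(z);y=np.array(y,float);y-=z*(y@z);y/=np.linalg.norm(y)
    return Ro.from_matrix(np.c_[np.cross(y,z),y,z])
def go(p,R):
    s=arm.state();R0=Ro.from_rotvec(s["ee_rot"]);d=R0.inv().apply(np.array(p)-s["eef_pos"]);r=(R0.inv()*R).as_rotvec()
    print("SHIFT",d,r,"rows %.1f"%max(np.linalg.norm(d)/.0417,np.linalg.norm(r)/.125),"tcp",s["eef_pos"],"q",s["q"])
E
python3 - <<'E'
from h import *
P=[]
for n,(u,v),w in(("top",(325,202),8),("side",(322,212),9)):
    im=np.mean([arm.camera(n)["pixels"].astype(float) for _ in range(3)],0).astype(np.uint8)
    c=arm.camera(n); sub=im[v-w:v+w+1,u-w:u+w+1].astype(int); m=(sub.min(2)>150).astype(np.uint8)
    ys,xs=np.nonzero(m); e=cv2.fitEllipse(cv2.convexHull(np.c_[xs,ys].astype(np.float32)))
    px=(e[0][0]+u-w,e[0][1]+v-w); print(n,m.sum(),px,e[1]); print(ray(c,px,.0755))
E
```

```text
Traceback (most recent call last):
cv2.error: OpenCV(4.12.0) /io/opencv/modules/imgproc/src/shapedescr.cpp:356: error: (-215:Assertion failed) n >= 0 && (depth == CV_32F || depth == CV_32S) in function 'fitEllipseNoDirect'
```

Run:
```python
from h import *
for n,(u,v),w in(("top",(325,202),8),("side",(322,212),9)):
    c=arm.camera(n); sub=c["pixels"][v-w:v+w+1,u-w:u+w+1].min(2); 
    if n=="top": print(sub)
    m=sub>130
    for t in(120,130,140):
        ys,xs=np.nonzero(sub>t); px=((xs.min()+xs.max())/2+u-w,(ys.min()+ys.max())/2+v-w) if len(xs) else (0,0); print(n,t,len(xs),px,xs.min() if len(xs) else 0,xs.max() if len(xs) else 0,ray(c,px,.0755))
```

```text
[[ 59  58  57  58  58  59  59  61  61  61  59  58  58  58  58  58  58]
 [ 58  58  59  60  62  65  71  77  77  76  69  65  61  58  57  58  59]
 [ 58  57  57  62  74  86  97 103 103 101  94  84  68  59  57  58  56]
 [ 52  54  58  64  82  97 103 103 102 105 105  98  79  60  55  53  54]
 [ 57  60  70  72  75  80  76  65  64  75  84  86  78  67  59  56  53]
 [ 76  83  96  89  66  53  44  36  37  43  50  57  72  90  88  76  70]
 [ 93 106 117  93  58  39  34  31  33  32  35  43  74 112 118 100  90]
 [100 121 123  87  47  36  32  33  33  32  34  37  66 110 123 110  96]
 [101 125 124  81  43  33  32  32  34  33  33  33  57  96 116 107  95]
 [100 125 125  82  43  34  33  32  33  33  32  35  54  94 113 103  94]
 [102 121 124  90  52  35  32  32  33  33  33  39  67 109 123 108  95]
 [ 98 112 123 107  73  46  34  34  33  35  41  59  89 120 123 105  96]
 [ 96 104 120 122 103  71  44  35  36  43  69  95 112 121 112  99  94]
 [ 94  98 109 121 121  99  62  41  43  58  96 119 121 112 101  95  94]
 [ 95  96  99 107 116 108  72  49  57  66  99 115 111 101  95  94  94]
 [ 94  95  95  97 101  95  68  53  65  62  82  96  98  95  94  94  93]
 [ 94  95  94  94  94  88  63  51  60  58  74  88  93  94  93  93  93]]
top 120 17 (np.float64(324.5), np.float64(204.0)) 1 14 [0.5454 0.0273 0.0755]
top 130 0 (0, 0) 0 0 [1.2728 1.2199 0.0755]
top 140 0 (0, 0) 0 0 [1.2728 1.2199 0.0755]
side 120 0 (0, 0) 0 0 [ 1.1683 -1.448   0.0755]
side 130 0 (0, 0) 0 0 [ 1.1683 -1.448   0.0755]
side 140 0 (0, 0) 0 0 [ 1.1683 -1.448   0.0755]
```

```bash
cat >> h.py <<'E'
yw=np.radians(-.9);cx=np.array([np.cos(yw),np.sin(yw),0]);cy=np.array([-np.sin(yw),np.cos(yw),0]);ez=np.array([0,0,1.])
s28,c28=np.sin(np.radians(28)),np.cos(np.radians(28))
N=-s28*cx+c28*ez; F=np.array([.551,.027,.0715]); RK=tool(-N,-cy)
H=F+cx*(.168*c28)+ez*(.168*s28)-.005*N   # hinge
E
python3 -c "
from h import *
print(H); go(F+.10*N+np.array([0,0,.03]),RK)"
```

```text
[0.7017 0.0246 0.146 ]
SHIFT [ 0.4814 -0.373   0.0415] [-0.0919  0.4829  0.3689] rows 14.6 tcp [ 0.1853 -0.4912  0.2313] q [-1.356   0.342   1.5242 -0.      1.2754 -0.146 ]
```

```bash
python3 shift.py '0.24 -0.186 0.02 -0.045 0.24 0.184;0.24 -0.186 0.02 -0.045 0.24 0.184;0.24 -0.186 0.02 -0.045 0.24 0.184;0.24 -0.186 0.02 -0.045 0.24 0.184;0.24 -0.186 0.02 -0.045 0.24 0.184;0.24 -0.186 0.02 -0.045 0.24 0.184;0.24 -0.186 0.02 -0.045 0.24 0.184;0.24 -0.186 0.02 -0.045 0.24 0.184' 0.085 40
python3 -c "
from h import *
go(F+.10*N+np.array([0,0,.03]),RK)"
```

```text
time: 1.17
eef_pos: [0.3452, -0.2278, 0.2111]
ee_rot: [-3.105, -0.278, -0.382]
contact_force: [-0.4, -0.6, 0.1]
gripper_width: 0.0849
grasp_force: 0.0
SHIFT [ 0.1912 -0.2242  0.0647] [-0.0497  0.2427  0.1869] rows 7.2 tcp [ 0.3452 -0.2278  0.2111] q [-0.9318  0.0627  1.9763  0.25    0.9887  0.3343]
```

```bash
python3 shift.py '0.19 -0.224 0.065 -0.05 0.243 0.187;0.19 -0.224 0.065 -0.05 0.243 0.187;0.19 -0.224 0.065 -0.05 0.243 0.187;0.19 -0.224 0.065 -0.05 0.243 0.187;0.19 -0.224 0.065 -0.05 0.243 0.187;0.19 -0.224 0.065 -0.05 0.243 0.187;0.19 -0.224 0.065 -0.05 0.243 0.187;0.19 -0.224 0.065 -0.05 0.243 0.187'
python3 shift.py '0 0 0 0 0 0;0 0 0 0 0 0'
python3 -c "
from h import *
go(F+.010*N,RK)"
```

```text
time: 1.83
eef_pos: [0.5043, 0.0255, 0.1892]
ee_rot: [3.042, -0.024, 0.762]
contact_force: [0.4, -0.1, 0.1]
gripper_width: 0.0852
grasp_force: 0.0
time: 2.0
eef_pos: [0.5028, 0.0235, 0.1886]
ee_rot: [3.042, -0.023, 0.758]
contact_force: [-0.3, -0.2, -0.5]
gripper_width: 0.0845
grasp_force: 0.0
SHIFT [-0.0125 -0.0045  0.116 ] [0.0021 0.0003 0.0012] rows 2.8 tcp [0.5028 0.0235 0.1886] q [-0.1416  0.1332  2.0602  0.1269  0.4661  1.3448]
```

```bash
python3 shift.py '-0.0125 -0.003 0.03 0 0 0;-0.0125 -0.003 0.06 0 0 0;-0.0125 -0.003 0.08 0 0 0;-0.0125 -0.003 0.1 0 0 0;-0.0125 -0.003 0.11 0 0 0;-0.0125 -0.003 0.115 0 0 0;-0.0125 -0.003 0.115 0 0 0'
python3 -c "
from h import *
go(F+.010*N,RK)
c=arm.camera('side');a=c['pixels'][90:300,180:400,::-1]
cv2.imwrite('pics/k1.png',cv2.convertScaleAbs(cv2.resize(a,None,fx=2.7,fy=2.7,interpolation=2),alpha=1.5))"
```

```text
time: 2.58
eef_pos: [0.5526, 0.0218, 0.0995]
ee_rot: [3.058, -0.028, 0.715]
contact_force: [-0.6, 1.0, 0.4]
gripper_width: 0.0847
grasp_force: 0.0
SHIFT [-0.0143 -0.0051  0.0144] [-0.002   0.0293 -0.003 ] rows 0.5 tcp [0.5526 0.0218 0.0995] q [-0.129   0.3785  2.0279  0.1876  0.2833  1.2919]
```

View pics/k1.png

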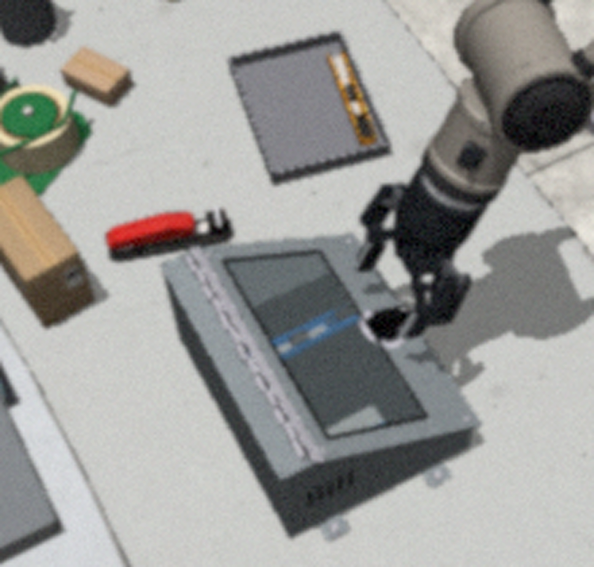

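```bash
cat >> h.py <<'E'
def pitch(deg,y=-cy): a=np.radians(deg); return tool(np.sin(a)*cx-np.cos(a)*ez,y)
E
python3 -c "
from h import *
go(F+.010*N,pitch(24))"
```

```text
SHIFT [-0.0141 -0.0048  0.0148] [-0.0022 -0.0408 -0.0026] rows 0.5 tcp [0.5523 0.0221 0.0999] q [-0.1285  0.3773  2.0287  0.1875  0.2833  1.292 ]
```

```bash
python3 shift.py '-0.014 -0.005 0 0 -0.05 0;-0.014 -0.005 0.004 0 -0.05 0;-0.014 -0.005 0.008 0 -0.05 0;-0.014 -0.005 0.008 0 -0.05 0'
python3 -c "
from h import *
go(F+.010*N,pitch(24))"
```

```text
time: 2.97
eef_pos: [0.5439, 0.0279, 0.0863]
ee_rot: [3.075, -0.026, 0.641]
contact_force: [0.3, 0.3, 0.6]
gripper_width: 0.0849
grasp_force: 0.0
SHIFT [-0.0001  0.0008  0.0064] [-0.0027  0.0078 -0.0015] rows 0.2 tcp [0.5439 0.0279 0.0863] q [-0.114   0.3991  2.0207  0.1356  0.3155  1.3532]
```

```bash
python3 shift.py '0 0.0008 0.005 0 0 0;0 0.0008 0.005 0 0 0'; python3 shift.py '0 0 0 0 0 0;0 0 0 0 0 0;0 0 0 0 0 0;0 0 0 0 0 0;0 0 0 0 0 0;0 0 0 0 0 0;0 0 0 0 0 0;0 0 0 0 0 0' 0.0 50
python3 -c "
from h import *
go(F+.010*N,pitch(24))"
```

```text
time: 3.13
eef_pos: [0.5457, 0.0269, 0.0813]
ee_rot: [3.076, -0.026, 0.639]
contact_force: [-0.5, -0.3, 0.4]
gripper_width: 0.0849
grasp_force: 0.0
time: 3.8
eef_pos: [0.5457, 0.0273, 0.082]
ee_rot: [3.076, -0.025, 0.64]
contact_force: [-1.7, 2.5, 3.6]
gripper_width: 0.0116
grasp_force: 52.4
SHIFT [-0.0001  0.0003  0.0018] [-0.0029  0.0087 -0.0013] rows 0.1 tcp [0.5457 0.0273 0.082 ] q [-0.1148  0.4099  2.0193  0.1404  0.307   1.3472]
```

```bash
python3 shift.py '0 0 0 0 0 -0.1;0 0 0 0 0 -0.2;0 0 0 0 0 -0.3;0 0 0 0 0 -0.4;0 0 0 0 0 -0.5;0 0 0 0 0 -0.6;0 0 0 0 0 -0.7;0 0 0 0 0 -0.7'; python3 shift.py '0 0 0 0 0 -0.1;0 0 0 0 0 -0.2;0 0 0 0 0 -0.3;0 0 0 0 0 -0.4;0 0 0 0 0 -0.5;0 0 0 0 0 -0.6;0 0 0 0 0 -0.7;0 0 0 0 0 -0.7'
python3 -c "
from h import *
go(F+.010*N,pitch(24));print(arm.state()['wrist_torque'])"
```

```text
time: 4.47
eef_pos: [0.546, 0.0272, 0.0821]
ee_rot: [2.773, 0.991, 0.576]
contact_force: [-1.6, 3.6, 3.4]
gripper_width: 0.012
grasp_force: 54.2
time: 5.13
eef_pos: [0.5458, 0.0273, 0.0822]
ee_rot: [2.188, 1.814, 0.452]
contact_force: [-1.8, 4.3, 5.0]
gripper_width: 0.0117
grasp_force: 58.5
SHIFT [-0.0003 -0.0002  0.0019] [-0.0081  0.0048  1.3998] rows 11.2 tcp [0.5458 0.0273 0.0822] q [-0.1148  0.4096  2.0194  0.1405  0.3067 -0.0539]
[ 0.2406 -0.2762  0.1394]
```

```bash
python3 -c "
from h import *
s=arm.state();R0=Ro.from_rotvec(s['ee_rot']);p=s['eef_pos']
for k in range(1,9):
    Q=Ro.from_rotvec(cy*.08*k);print(R0.inv().apply(H+Q.apply(p-H)-p).round(4),(R0.inv()*Q*R0).as_rotvec().round(3))"
```

```text
[ 0.0002  0.0008 -0.0134] [ 0.079 -0.014  0.   ]
[ 0.0005  0.0027 -0.0268] [ 0.158 -0.027  0.   ]
[ 0.0011  0.0056 -0.0399] [ 0.236 -0.041  0.001]
[ 0.0018  0.0096 -0.0528] [ 0.315 -0.054  0.001]
[ 0.0027  0.0145 -0.0653] [ 0.394 -0.068  0.001]
[ 0.0037  0.0204 -0.0773] [ 0.473 -0.082  0.001]
[ 0.005   0.0273 -0.0889] [ 0.552 -0.095  0.002]
[ 0.0063  0.035  -0.0998] [ 0.631 -0.109  0.002]
```

```bash
python3 shift.py '0.0002 0.0008 -0.0134 0.079 -0.014 0;0.0005 0.0027 -0.0268 0.158 -0.027 0;0.0011 0.0056 -0.0399 0.236 -0.041 0.001;0.0018 0.0096 -0.0528 0.315 -0.054 0.001;0.0018 0.0096 -0.0528 0.315 -0.054 0.001'
python3 -c "
from h import *
go(F+.010*N,pitch(24));print(arm.state()['wrist_torque'])"
```

```text
time: 5.55
eef_pos: [0.5337, 0.0277, 0.1358]
ee_rot: [2.382, 1.964, 0.105]
contact_force: [-4.2, 3.0, 2.5]
gripper_width: 0.0116
grasp_force: 57.6
SHIFT [0.0007 0.0078 0.0563] [-0.2355  0.2745  1.3799] rows 11.4 tcp [0.5337 0.0277 0.1358] q [-0.0982  0.4125  1.7099  0.0138  0.9343  0.086 ]
[0.0773 0.0807 0.0318]
```

```bash
python3 shift.py '0.0002 0.0008 -0.0134 0.079 -0.014 0;0.0005 0.0027 -0.0268 0.158 -0.027 0;0.0011 0.0056 -0.0399 0.236 -0.041 0.001;0.0018 0.0096 -0.0528 0.315 -0.054 0.001;0.0027 0.0145 -0.0653 0.394 -0.068 0.001;0.0037 0.0204 -0.0773 0.473 -0.082 0.001;0.005 0.0273 -0.0889 0.552 -0.095 0.002;0.005 0.0273 -0.0889 0.552 -0.095 0.002'
python3 -c "
from h import *
go(F+.010*N,pitch(24));print(arm.state()['wrist_torque'])"
```

```text
time: 6.22
eef_pos: [0.553, 0.0274, 0.2247]
ee_rot: [-2.147, -1.769, 0.512]
contact_force: [-9.3, 2.9, 8.8]
gripper_width: 0.0117
grasp_force: 61.0
SHIFT [0.0094 0.06   0.1312] [-0.6281  0.74    1.2914] rows 12.9 tcp [0.553  0.0274 0.2247] q [-0.0763  0.7011  1.0308 -0.0232  1.8886  0.1143]
[ 0.2549  1.3411 -0.1231]
```

```bash
python3 shift.py '0.0002 0.0008 -0.0134 0.079 -0.014 0;0.0005 0.0027 -0.0268 0.158 -0.027 0;0.0011 0.0056 -0.0399 0.236 -0.041 0.001;0.0018 0.0096 -0.0528 0.315 -0.054 0.001;0.0018 0.0096 -0.0528 0.315 -0.054 0.001'
python3 shift.py '0 0 0 0 0 0;0 0 0 0 0 0;0 0 0 0 0 0;0 0 0 0 0 0' 0.085
python3 -c "
from h import *
go(F+.010*N,pitch(24));print(arm.state()['wrist_torque'])
c=arm.camera('side');a=c['pixels'][60:320,150:450,::-1]
cv2.imwrite('pics/k2.png',cv2.convertScaleAbs(cv2.resize(a,None,fx=2.2,fy=2.2,interpolation=2),alpha=1.5))"
```

```text
time: 6.63
eef_pos: [0.5848, 0.027, 0.2668]
ee_rot: [-1.924, -1.585, 0.807]
contact_force: [-12.8, 4.2, 20.3]
gripper_width: 0.0112
grasp_force: 63.8
time: 6.97
eef_pos: [0.5857, 0.026, 0.2673]
ee_rot: [-1.937, -1.598, 0.791]
contact_force: [0.1, -0.3, 0.9]
gripper_width: 0.0597
grasp_force: 0.0
SHIFT [0.0177 0.1035 0.1597] [-0.8403  0.9922  1.2092] rows 14.2 tcp [0.5857 0.026  0.2673] q [-0.0689  0.9881  0.4956 -0.0504  2.446   0.0971]
[ 0.0368 -0.3252  0.0312]
```

View pics/k2.png

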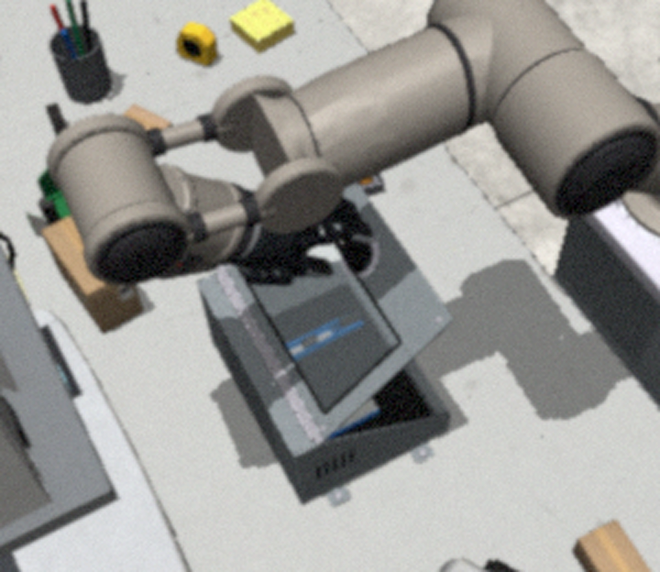

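The cover stands at about 1.15 rad, with its edge near (345,260) to (445,320) in the crop, and the fingers are free of the wing. Next I'll back off, go over the top and come down on the robot side.

```bash
python3 shift.py '0 0 -0.02 0 0 0;0 0 -0.04 0 0 0;0 0 -0.06 0 0 0;0 0 -0.065 0 0 0;0 0 -0.065 0 0 0'
python3 -c "
from h import *
go([.58,.026,.42],pitch(0))
go([.40,.026,.42],pitch(20))"
```

```text
time: 7.43
eef_pos: [0.6089, 0.0245, 0.3032]
ee_rot: [-1.944, -1.605, 0.781]
contact_force: [0.3, -0.0, 0.8]
gripper_width: 0.0852
grasp_force: 0.0
SHIFT [-0.0161 -0.1014 -0.0629] [-0.5466  0.6404  1.3203] rows 12.5 tcp [0.6089 0.0245 0.3032] q [-0.0692  1.0948  0.1656 -0.068   2.6577  0.0738]
SHIFT [-0.0416 -0.2271  0.0634] [-0.7861  0.9257  1.2345] rows 13.9 tcp [0.6089 0.0245 0.3032] q [-0.0692  1.0948  0.1656 -0.068   2.6577  0.0738]
```

```bash
python3 shift.py '-0.016 -0.1 -0.063 0 0 0;-0.016 -0.1 -0.063 0 0 0;-0.016 -0.1 -0.063 -0.27 0.32 0.66;-0.016 -0.1 -0.063 -0.55 0.64 1.32;-0.016 -0.1 -0.063 -0.55 0.64 1.32;-0.016 -0.1 -0.063 -0.55 0.64 1.32;-0.016 -0.1 -0.063 -0.55 0.64 1.32;-0.016 -0.1 -0.063 -0.55 0.64 1.32' 0 30
python3 -c "
from h import *
go([.43,.026,.40],pitch(20))"
```

```text
time: 8.1
eef_pos: [0.5798, 0.0258, 0.418]
ee_rot: [-2.678, -0.938, 0.445]
contact_force: [-0.2, -0.7, 0.8]
gripper_width: -0.0001
grasp_force: 0.0
SHIFT [-0.1077 -0.0773  0.0721] [-0.3923  0.6505  0.6311] rows 7.9 tcp [0.5798 0.0258 0.418 ] q [-0.1397  0.6857  0.5235  0.1315  2.3279  0.8283]
```

```bash
python3 shift.py '-0.108 -0.077 0.072 -0.39 0.65 0.63;-0.108 -0.077 0.072 -0.39 0.65 0.63;-0.108 -0.077 0.072 -0.39 0.65 0.63;-0.108 -0.077 0.072 -0.39 0.65 0.63;-0.108 -0.077 0.072 -0.39 0.65 0.63;-0.108 -0.077 0.072 -0.39 0.65 0.63;-0.108 -0.077 0.072 -0.39 0.65 0.63;-0.108 -0.077 0.072 -0.39 0.65 0.63'
python3 -c "
from h import *
go([.43,.026,.25],pitch(20))"
```

```text
time: 8.77
eef_pos: [0.4281, 0.025, 0.3989]
ee_rot: [-3.076, -0.109, -0.422]
contact_force: [0.8, 0.3, -0.7]
gripper_width: 0.0004
grasp_force: 0.0
SHIFT [-0.0384  0.0029  0.1438] [-0.0516  0.0762  0.0782] rows 3.6 tcp [0.4281 0.025  0.3989] q [-0.1916 -0.0907  1.6088  0.0967  1.3658  1.3008]
```

```bash
python3 shift.py '-0.038 0.003 0.144 -0.052 0.076 0.078;-0.038 0.003 0.144 -0.052 0.076 0.078;-0.038 0.003 0.144 -0.052 0.076 0.078;-0.038 0.003 0.144 -0.052 0.076 0.078;-0.038 0.003 0.144 -0.052 0.076 0.078'
python3 -c "
from h import *
go([.43,.026,.25],pitch(20))
s=arm.state();R0=Ro.from_rotvec(s['ee_rot'])
for t in(1.15,1.3,1.45,1.6,1.75,1.9,2.0,2.12):
    f=np.radians(208)-t;u=np.cos(f)*cx+np.sin(f)*ez;n=np.sin(f)*cx-np.cos(f)*ez
    p=H+.18*u-.012*(cx*.94+ez*.34) if f>np.radians(110) else H+.18*u-.011*n
    print(t,np.degrees(f).round(),p,R0.inv().apply(p-s['eef_pos']))"
```

```text
time: 9.18
eef_pos: [0.4266, 0.0268, 0.2438]
ee_rot: [3.098, -0.016, 0.519]
contact_force: [-1.6, 0.2, -1.7]
gripper_width: -0.0
grasp_force: 0.0
SHIFT [ 0.0052  0.0007 -0.0048] [-0.0033  0.0173  0.0049] rows 0.2 tcp [0.4266 0.0268 0.2438] q [-0.1526 -0.0318  1.9966  0.0635  0.8493  1.3943]
1.15 142.0 [0.5483 0.027  0.2524] [ 0.1179 -0.0015  0.0315]
1.3 134.0 [0.5665 0.0268 0.2724] [ 0.1415 -0.0014  0.0185]
1.45 125.0 [0.5874 0.0264 0.2895] [ 0.1668 -0.0013  0.0092]
1.6 116.0 [0.6106 0.0261 0.3032] [ 0.1933 -0.0012  0.0037]
1.75 108.0 [0.6364 0.0257 0.3141] [ 0.2212 -0.0011  0.0019]
1.9 99.0 [0.6622 0.0253 0.3219] [ 0.2482 -0.0009  0.0029]
2.0 93.0 [0.68  0.025 0.325] [ 0.266  -0.0008  0.0058]
2.12 87.0 [0.7016 0.0246 0.3263] [ 0.2868 -0.0007  0.0116]
```

```bash
python3 shift.py '0.035 0 0.028 0 0 0;0.065 0 0.028 0 0 0;0.09 -0.001 0.03 0 0 0;0.105 -0.001 0.03 0 0 0;0.118 -0.001 0.03 0 0 0;0.13 -0.001 0.025 0 0 0;0.1415 -0.001 0.0185 0 0 0;0.154 -0.001 0.0135 0 0 0'
python3 shift.py '0.013 0 -0.004 0 0 0;0.026 0 -0.007 0 0 0;0.039 0 -0.01 0 0 0;0.039 0 -0.01 0 0 0'
python3 -c "
from h import *
s=arm.state();R0=Ro.from_rotvec(s['ee_rot'])
go(s['eef_pos'],pitch(20))
for t in(1.6,1.75,1.9,2.0,2.12):
    f=np.radians(208)-t;u=np.cos(f)*cx+np.sin(f)*ez;n=np.sin(f)*cx-np.cos(f)*ez
    p=H+.18*u-.012*(cx*.94+ez*.34) if f>np.radians(110) else H+.18*u-.011*n
    print(t,p,R0.inv().apply(p-s['eef_pos']))"
```

```text
time: 9.85
eef_pos: [0.581, 0.0253, 0.291]
ee_rot: [3.094, -0.016, 0.534]
contact_force: [-1.7, -0.6, -3.7]
gripper_width: 0.0
grasp_force: 1.6
time: 10.18
eef_pos: [0.6166, 0.0248, 0.3152]
ee_rot: [3.092, -0.016, 0.543]
contact_force: [-0.4, -0.1, -0.4]
gripper_width: 0.0004
grasp_force: 0.0
SHIFT [0. 0. 0.] [-0.0012  0.0016  0.0052] rows 0.0 tcp [0.6166 0.0248 0.3152] q [-0.0991  0.2716  1.4435  0.0335  1.0804  1.4714]
1.6 [0.6106 0.0261 0.3032] [-0.0098 -0.0012  0.0092]
1.75 [0.6364 0.0257 0.3141] [ 0.0182 -0.0011  0.0078]
1.9 [0.6622 0.0253 0.3219] [ 0.0452 -0.0009  0.0092]
2.0 [0.68  0.025 0.325] [ 0.0629 -0.0008  0.0123]
2.12 [0.7016 0.0246 0.3263] [ 0.0837 -0.0007  0.0185]
```

```bash
python3 shift.py '0.01 0 0.007 0 0 0;0.02 0 0.009 0 0 0;0.03 0 0.01 0 0 0;0.04 0 0.012 0 0 0;0.05 0 0.014 0 0 0;0.06 0 0.016 0 0 0;0.07 0 0.018 0 0 0;0.075 0 0.02 0 0 0'
python3 shift.py '0.007 0 0.003 0 0 0;0.011 0 0.004 0 0 0;0.011 0 0.004 0 0 0;0.011 0 0.004 0 0 0'
python3 -c "
from h import *
s=arm.state();print(s['q'])
c=arm.camera('side');a=c['pixels'][60:320,150:450,::-1]
cv2.imwrite('pics/k3.png',cv2.convertScaleAbs(cv2.resize(a,None,fx=2.2,fy=2.2,interpolation=2),alpha=1.5))"
```

```text
time: 10.85
eef_pos: [0.6929, 0.024, 0.3203]
ee_rot: [3.093, -0.016, 0.539]
contact_force: [-2.8, -1.1, 1.6]
gripper_width: 0.0001
grasp_force: 1.5
time: 11.18
eef_pos: [0.7058, 0.0239, 0.32]
ee_rot: [3.092, -0.015, 0.542]
contact_force: [0.2, 0.3, 0.0]
gripper_width: -0.0003
grasp_force: 0.3
[-0.0857  0.445   1.1749  0.0272  1.1753  1.4888]
```

View pics/k3.png

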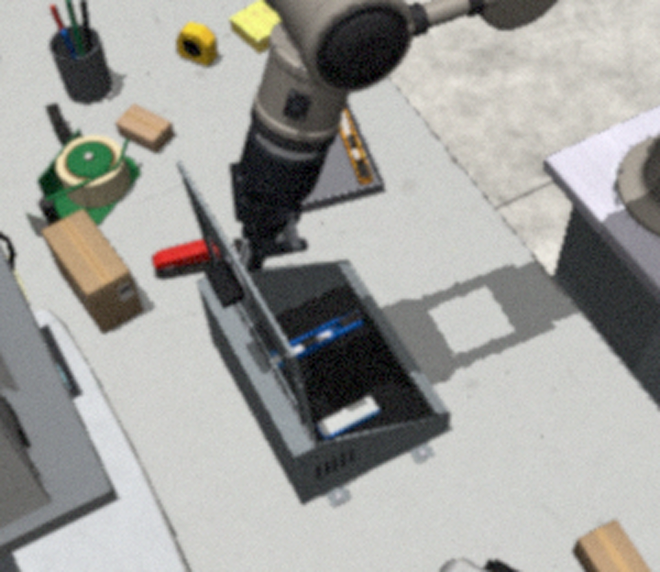

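```bash
python3 shift.py '0.004 0 0.001 0 0 0;0.008 0 0.003 0 0 0;0.008 0 0.003 0 0 0'
python3 shift.py '-0.04 0 0.013 0 0 0;-0.08 0 0.026 0 0 0;-0.12 0 0.02 0 0 0;-0.16 0 -0.06 0 0 0;-0.2 0 -0.07 0 0 0;-0.2 0 -0.07 0 0 0;-0.2 0 -0.07 0 0 0' 0.085
python3 -c "
from h import *
for n,(u0,v0,u1,v1) in (('side',(285,230,330,265)),('top',(298,165,318,200))):
    c=arm.camera(n);im=np.mean([arm.camera(n)['pixels'].astype(float) for _ in range(3)],0)[v0:v1,u0:u1]
    g=im.min(2); t=(g.max()+np.median(g))/2; m=(g>t).astype(np.uint8)
    k,l,st,ce=cv2.connectedComponentsWithStats(m); i=1+np.argmax(st[1:,4]); print(n,t,st[1:,4])
    r=cv2.minAreaRect(cv2.findContours((l==i).astype(np.uint8),0,1)[0][0]); b=cv2.boxPoints(r)+[u0,v0]
    w=np.array([ray(c,p,.024) for p in b]); print(b.round(1).tolist(),'\n',w,'mean',ray(c,ce[i]+[u0,v0],.024),np.linalg.norm(np.diff(w,axis=0),axis=1))
    cv2.imwrite('pics/b_%s.png'%n,c['pixels'][:,:,::-1])
s=arm.state();print(s['eef_pos'],s['q'])"
```

```text
time: 11.48
eef_pos: [0.7148, 0.0238, 0.3193]
ee_rot: [3.092, -0.015, 0.541]
contact_force: [-1.2, 0.2, 1.8]
gripper_width: -0.0004
grasp_force: 0.9
time: 12.07
eef_pos: [0.4989, 0.0264, 0.3211]
ee_rot: [3.09, -0.014, 0.548]
contact_force: [1.6, 0.3, 0.4]
gripper_width: 0.0831
grasp_force: 0.0
side 84.16666666666666 [199  58]
[[293.8, 251.6], [318.2, 239.4], [321.4, 245.8], [297.0, 258.0]] 
 [[0.6697 0.0793 0.024 ]
 [0.5918 0.0796 0.024 ]
 [0.5941 0.1015 0.024 ]
 [0.6712 0.1009 0.024 ]] mean [0.632  0.0906 0.024 ] [0.0778 0.0221 0.0771]
top 92.33333333333334 [122]
[[306.0, 171.0], [311.0, 171.0], [311.0, 192.0], [306.0, 192.0]] 
 [[0.6693 0.0963 0.024 ]
 [0.6696 0.0779 0.024 ]
 [0.5919 0.0766 0.024 ]
 [0.5916 0.0949 0.024 ]] mean [0.6315 0.0872 0.024 ] [0.0184 0.0777 0.0183]
[0.5029 0.0259 0.3164] [-0.1251  0.0524  1.7073  0.0444  1.0399  1.4397]
```

```bash
cat >> h.py <<'E'
def tl(tilt,yaw,sg=-1):  # tool x heading yaw(deg), tilted forward along heading
    h=np.array([np.cos(np.radians(yaw)),np.sin(np.radians(yaw)),0]);a=np.radians(tilt)
    return tool(np.sin(a)*h-np.cos(a)*ez,sg*np.cross(ez,h))
E
python3 -c "
from h import *
go([.615,.089,.16],tl(8,.5))"
```

```text
SHIFT [ 0.0521 -0.0643  0.1848] [ 0.005  -0.2048 -0.018 ] rows 4.9 tcp [0.5029 0.0259 0.3164] q [-0.1251  0.0524  1.7073  0.0444  1.0399  1.4397]
```

```bash
python3 shift.py '0.03 -0.03 0.02 0.002 -0.1 -0.009;0.05 -0.064 0.05 0.005 -0.205 -0.018;0.052 -0.064 0.09 0.005 -0.205 -0.018;0.052 -0.064 0.13 0.005 -0.205 -0.018;0.052 -0.064 0.165 0.005 -0.205 -0.018;0.052 -0.064 0.185 0.005 -0.205 -0.018;0.052 -0.064 0.185 0.005 -0.205 -0.018;0.052 -0.064 0.185 0.005 -0.205 -0.018' 0.05
python3 -c "
from h import *
go([.625,.089,.06],tl(8,.5));go([.625,.089,.011],tl(8,.5))"
```

```text
time: 13.13
eef_pos: [0.6144, 0.0887, 0.1593]
ee_rot: [-3.134, -0.014, -0.216]
contact_force: [0.3, -0.1, 0.5]
gripper_width: 0.0498
grasp_force: 0.0
SHIFT [-0.0031 -0.0003  0.0998] [ 0.0004  0.0019 -0.    ] rows 2.4 tcp [0.6144 0.0887 0.1593] q [ 0.0209  0.5048  1.4826 -0.0024  1.0165  1.5842]
SHIFT [-0.0099 -0.0003  0.1483] [ 0.0004  0.0019 -0.    ] rows 3.6 tcp [0.6144 0.0887 0.1593] q [ 0.0209  0.5048  1.4826 -0.0024  1.0165  1.5842]
```

```bash
python3 shift.py '-0.003 0 0.035 0 0 0;-0.003 0 0.07 0 0 0;-0.004 0 0.1 0 0 0;-0.007 0 0.12 0 0 0;-0.009 0 0.135 0 0 0;-0.01 0 0.143 0 0 0;-0.01 0 0.148 0 0 0;-0.01 0 0.148 0 0 0'
python3 -c "
from h import *
go([.625,.089,.011],tl(8,.5))
c=arm.camera('side');a=c['pixels'][190:300,240:380,::-1]
cv2.imwrite('pics/k4.png',cv2.convertScaleAbs(cv2.resize(a,None,fx=5,fy=5,interpolation=2),alpha=1.5))"
```

```text
time: 13.8
eef_pos: [0.6263, 0.0887, 0.014]
ee_rot: [-3.133, -0.014, -0.224]
contact_force: [0.3, 0.1, 0.5]
gripper_width: 0.0501
grasp_force: 0.0
SHIFT [-0.0017 -0.0003  0.0027] [ 0.0003 -0.0032 -0.    ] rows 0.1 tcp [0.6263 0.0887 0.014 ] q [ 0.0206  0.7042  1.5832 -0.003   0.7114  1.5849]
```

View pics/k4.png

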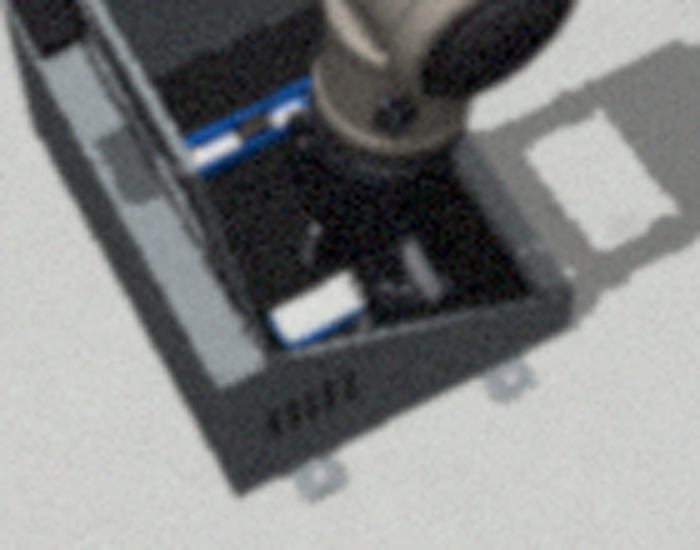

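The fingers straddle the front half of the box, whose lid shows at (270–365, 270–345) in the crop. I'll lower slightly and close.

```bash
python3 shift.py '-0.001 0 0.0025 0 0 0;-0.001 0 0.0025 0 0 0'; python3 shift.py '0 0 0 0 0 0;0 0 0 0 0 0;0 0 0 0 0 0;0 0 0 0 0 0;0 0 0 0 0 0;0 0 0 0 0 0' 0 30
python3 -c "
from h import *
go([.60,.087,.26],tl(8,.5))"
```

```text
time: 14.02
eef_pos: [0.6255, 0.0887, 0.0115]
ee_rot: [-3.133, -0.014, -0.224]
contact_force: [-0.6, -0.4, -0.6]
gripper_width: 0.0501
grasp_force: 0.0
time: 14.52
eef_pos: [0.6253, 0.0887, 0.0111]
ee_rot: [-3.133, -0.014, -0.223]
contact_force: [-2.1, 0.4, 5.6]
gripper_width: 0.0229
grasp_force: 31.2
SHIFT [ 0.0102  0.0016 -0.2499] [ 0.0003 -0.0026  0.    ] rows 6.0 tcp [0.6253 0.0887 0.0111] q [ 0.0207  0.7073  1.5872 -0.0031  0.7048  1.5849]
```

```bash
python3 shift.py '0.001 0 -0.03 0 0 0;0.003 0.0005 -0.07 0 0 0;0.005 0.001 -0.11 0 0 0;0.007 0.001 -0.15 0 0 0;0.009 0.0015 -0.19 0 0 0;0.01 0.0015 -0.22 0 0 0;0.01 0.0015 -0.25 0 0 0;0.01 0.0015 -0.25 0 0 0'
python3 - <<'E'
from h import *
# refine tray via mask of the tray floor/rim
c=arm.camera('top');s=arm.camera('side')
cv2.imwrite('pics/t.png',c['pixels'][:,:,::-1])
hd=np.radians(78.7);hv=np.array([np.cos(hd),np.sin(hd),0]);tx=np.array([hv[1],-hv[0],0])
for n,c,(u0,v0,u1,v1),seed in(('top',c,(380,195,465,270),(430,225)),('side',s,(255,90,335,170),(288,128))):
    im=c['pixels'][v0:v1,u0:u1].astype(int);print(n,'seed',c['pixels'][seed[1],seed[0]],'bench',im[2,2])
    bench=np.median(im[:4].reshape(-1,3),0);m=(np.abs(im-bench).sum(2)>60).astype(np.uint8)
    k,l,st,ce=cv2.connectedComponentsWithStats(m);i=l[seed[1]-v0,seed[0]-u0]
    b=cv2.boxPoints(cv2.minAreaRect(cv2.findContours((l==i).astype(np.uint8),0,1)[0][0]))+[u0,v0]
    w=np.array([ray(c,p,.012) for p in b])[:,:2];print(i,b.round(1).tolist(),w.tolist(),'mean',w.mean(0),np.linalg.norm(np.diff(w,axis=0),axis=1),np.degrees(np.arctan2(*np.diff(w,axis=0).T[::-1])))
C=np.array([.452,-.326,0]);p=C+.02*tx-.0055*hv;print('target',p);go(p+ez*.15,tl(8,78.7))
E
```

```text
time: 15.18
eef_pos: [0.6017, 0.0872, 0.2666]
ee_rot: [-3.132, -0.014, -0.24]
contact_force: [0.5, 0.2, 0.8]
gripper_width: 0.0234
grasp_force: 29.9
top seed [103 103 104] bench [137 139 134]
1 [[389.5, 247.9], [398.2, 206.4], [454.1, 218.0], [445.5, 259.5]] [[0.39164348672437516, -0.2143520103343484], [0.5444655556219375, -0.24617922134201317], [0.5043939632346311, -0.45293828998524754], [0.352096924194195, -0.419490912990111]] mean [ 0.4481 -0.3332] [0.1561 0.2106 0.1559] [ -11.7644 -100.9684  167.6134]
side seed [89 90 95] bench [135 135 133]
1 [[264.0, 90.0], [334.0, 90.0], [334.0, 169.0], [264.0, 169.0]] [[0.45815676248529397, -0.5410556938258265], [0.24255290577852473, -0.41760341439257476], [0.421511977247929, -0.11800470907193927], [0.6124850917614001, -0.22693710995219785]] mean [ 0.4337 -0.3259] [0.2484 0.349  0.2199] [150.205   59.1489 -29.7007]
target [ 0.4705 -0.3353  0.    ]
SHIFT [-0.1476  0.4212  0.0904] [ 0.1929 -0.0032 -1.3511] rows 10.9 tcp [0.5999 0.0871 0.2604] q [ 0.0187  0.3921  1.3759 -0.0018  1.23    1.5812]
```

```bash
python3 shift.py '-0.012 0.035 0 0.01 0 -0.11;-0.024 0.07 0.005 0.02 0 -0.22;-0.036 0.105 0.01 0.035 0 -0.33;-0.048 0.14 0.015 0.05 0 -0.44;-0.06 0.175 0.02 0.06 0 -0.55;-0.074 0.21 0.03 0.08 0 -0.66;-0.086 0.245 0.04 0.1 0 -0.77;-0.1 0.28 0.05 0.12 0 -0.88'
python3 -c "
from h import *
go([.4705,-.3353,.15],tl(8,78.7));print(arm.state()['grasp_force'])"
```

```text
time: 15.95
eef_pos: [0.5149, -0.1769, 0.1996]
ee_rot: [-2.801, -1.282, -0.195]
contact_force: [-0.6, -1.4, -1.7]
gripper_width: 0.023
grasp_force: 29.9
SHIFT [-0.1544  0.0698  0.0289] [ 0.0741  0.0026 -0.51  ] rows 4.1 tcp [ 0.5149 -0.1769  0.1996] q [-0.5507  0.3798  1.5678  0.147   1.1726  0.106 ]
29.857571125030518
```

```bash
python3 shift.py '-0.03 0.014 0.005 0.015 0 -0.1;-0.06 0.028 0.01 0.03 0 -0.2;-0.09 0.042 0.015 0.045 0 -0.3;-0.12 0.056 0.02 0.06 0 -0.4;-0.154 0.07 0.029 0.074 0.003 -0.51;-0.154 0.07 0.029 0.074 0.003 -0.51;-0.154 0.07 0.029 0.074 0.003 -0.51'
python3 -c "
from h import *
go([.4705,-.3353,.03],tl(8,78.7));go([.4705,-.3353,.006],tl(8,78.7));print(arm.state()['grasp_force'])
c=arm.camera('top');a=c['pixels'][180:280,370:480,::-1]
cv2.imwrite('pics/k5.png',cv2.convertScaleAbs(cv2.resize(a,None,fx=5,fy=5,interpolation=2),alpha=1.5))"
```

```text
time: 16.53
eef_pos: [0.47, -0.3347, 0.1492]
ee_rot: [-2.365, -1.92, -0.166]
contact_force: [0.8, 0.8, 0.3]
gripper_width: 0.0231
grasp_force: 29.9
SHIFT [-0.0173  0.0009  0.1179] [-0.0006 -0.0021 -0.0095] rows 2.9 tcp [ 0.47   -0.3347  0.1492] q [-0.8149  0.5468  1.4395  0.1217  1.2405 -0.6527]
SHIFT [-0.0207  0.0009  0.1417] [-0.0006 -0.0021 -0.0095] rows 3.4 tcp [ 0.47   -0.3347  0.1492] q [-0.8149  0.5468  1.4395  0.1217  1.2405 -0.6527]
29.85087811946869
```

View pics/k5.png

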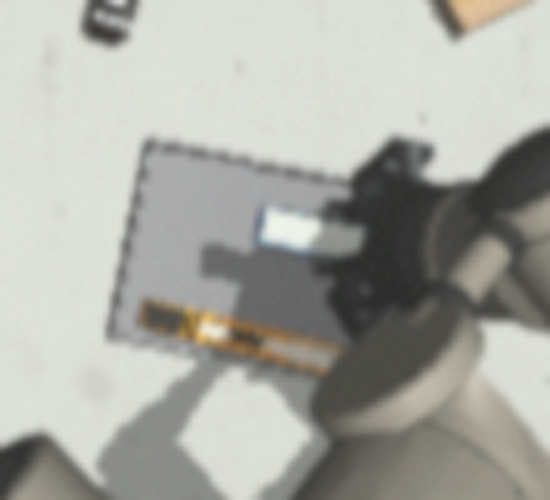

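The box hangs level over the empty part of the tray, with its lid at (260–365, 205–250) and parallel to the tray's length. I'll lower it now.

```bash
python3 shift.py '-0.005 0.001 0.035 0 0 -0.009;-0.01 0.001 0.07 0 0 -0.009;-0.014 0.001 0.095 0 0 -0.009;-0.017 0.001 0.115 0 0 -0.009;-0.019 0.001 0.128 0 0 -0.009;-0.02 0.001 0.136 0 0 -0.009;-0.0205 0.001 0.14 0 0 -0.009;-0.0205 0.001 0.14 0 0 -0.009'
python3 shift.py '0 0 0.001 0 0 0;0 0 0.001 0 0 0'
python3 -c "
from h import *
go([.4705,-.3353,.0041],tl(8,78.7))"
```

```text
time: 17.25
eef_pos: [0.473, -0.3343, 0.0105]
ee_rot: [-2.355, -1.94, -0.167]
contact_force: [0.4, 0.6, -1.2]
gripper_width: 0.0228
grasp_force: 29.9
time: 17.42
eef_pos: [0.4734, -0.3354, 0.0108]
ee_rot: [-2.358, -1.941, -0.168]
contact_force: [-0.3, -0.6, -0.2]
gripper_width: 0.0228
grasp_force: 29.9
SHIFT [-0.0014 -0.0029  0.0066] [0.005  0.0021 0.0045] rows 0.2 tcp [ 0.4734 -0.3354  0.0108] q [-0.8113  0.7209  1.5565  0.1423  0.9445 -0.7064]
```

```bash
python3 shift.py '0 0 0.002 0 0 0;0 0 0.004 0 0 0;0 0 0.005 0 0 0;0 0 0.005 0 0 0'
python3 shift.py '0 0 0.001 0 0 0;0 0 0.001 0 0 0'
```

```text
time: 17.75
eef_pos: [0.4729, -0.3344, 0.0048]
ee_rot: [-2.356, -1.94, -0.167]
contact_force: [0.3, 0.7, -1.3]
gripper_width: 0.0232
grasp_force: 29.9
time: 17.92
eef_pos: [0.4731, -0.3345, 0.0042]
ee_rot: [-2.357, -1.94, -0.167]
contact_force: [-0.5, 0.3, 1.3]
gripper_width: 0.0228
grasp_force: 30.5
```

Grip force is rising slightly at the expected height (0.0042). I'll release to a 50 mm opening and retreat.

```bash
python3 shift.py '0 0 0 0 0 0;0 0 0 0 0 0;0 0 0 0 0 0;0 0 0 0 0 0;0 0 0 0 0 0' 0.045
python3 shift.py '0 0 -0.01 0 0 0;0 0 -0.03 0 0 0;0 0 -0.06 0 0 0;0 0 -0.1 0 0 0;0 0 -0.14 0 0 0;0 0 -0.18 0 0 0;0 0 -0.2 0 0 0'
python3 shift.py '0 -0.04 -0.02 0 0 0;-0.02 -0.08 -0.04 0 0 0;-0.04 -0.12 -0.04 0 0 0;-0.06 -0.16 -0.04 0 0 0;-0.08 -0.2 -0.04 0 0 0;-0.1 -0.2 -0.04 0 0 0;-0.1 -0.2 -0.04 0 0 0'
python3 -c "
from h import *
c=arm.camera('side');a=c['pixels'][60:320,150:450,::-1]
cv2.imwrite('pics/k6.png',cv2.convertScaleAbs(cv2.resize(a,None,fx=2.2,fy=2.2,interpolation=2),alpha=1.5))"
```

```text
time: 18.33
eef_pos: [0.473, -0.3344, 0.0039]
ee_rot: [-2.356, -1.94, -0.167]
contact_force: [-0.5, 0.6, -0.5]
gripper_width: 0.045
grasp_force: 0.0
time: 18.92
eef_pos: [0.4678, -0.363, 0.2083]
ee_rot: [-2.363, -1.945, -0.168]
contact_force: [0.2, -0.9, -0.7]
gripper_width: 0.0448
grasp_force: 0.0
time: 19.5
eef_pos: [0.2463, -0.4284, 0.2274]
ee_rot: [-2.363, -1.935, -0.164]
contact_force: [-0.1, -0.1, 1.2]
gripper_width: 0.0447
grasp_force: 0.0
```

View pics/k6.png

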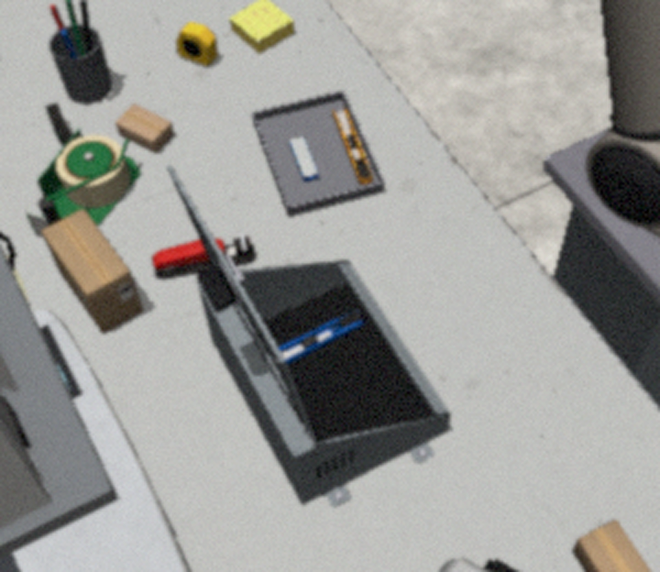

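The box lies lid up in the tray at (303,158), the cover stands past upright with its top corner at (171,168), and the cutter hasn't moved. I'll check the cover angle from that corner, then hand in.

Run:
```python
from h import *
c=arm.camera('side');p=ray(c,(150+172/2.2,60+168/2.2),.359)
d=(p-H)@cx;th=np.radians(208)-np.arctan2(.213,d);print(p,d,th)
if th>1.95: print(arm.finish_job())
```

```text
[ 0.7283 -0.101   0.359 ] 0.028583103967600894 2.1928845817819296
the job is handed in; nothing more can be done
None
```

The job is handed in, with no verdict shown: the blade box is set down lid up inside the tool tray, the cover stands open at about 2.19 rad by my camera measurement, and in the last picture the cutters and stapler look undisturbed; the carton was only partly in view, and the arm never went near it.

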